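# Open the safety-capped screw jar

## Task

The screws for the drawer runners are in the medium-height one of the three square glass jars in the toolbox tray: open its push-and-turn safety cap by pressing it down, turning it anticlockwise while it is down, and lifting it straight off. Finish still holding the cap level in the gripper, about 5 cm above the mouth of the open jar; the jar stays standing in its well, the other two jars stay closed, and everything else stays where it is.

Things in the scene. Friction and masses are not known exactly. Their poses are not given: they have to be found in the camera images.
- tray: Red plastic lift-out toolbox tray, fixed, 137 (x) x 297 (y) x 40 mm high; origin: centre of its underside. Three square wells (65 x 65 mm inside, floor 4 mm up; centres at x -32, y -110, 0, 110 mm) each hold one jar with 1.5 mm play all round, so that it cannot turn. Behind them (+x) an open trough 58 mm wide; between them small bins of wall plugs.
- jar_small: The small one of three square clear glass screw jars that differ only in height; any may stand in any well. Loose, upright. Body 62 x 62 mm, 45 mm high to its flat shoulder, then a round neck 38 mm wide, 27 mm high; 86 mm high with its cap on. Origin: centre of its underside (4 mm above the table), z up. Stays closed.
- jar_medium: The medium one of three square clear glass screw jars that differ only in height; any may stand in any well. Loose, upright. Body 62 x 62 mm, 70 mm high to its flat shoulder, then a round neck 38 mm wide, 27 mm high; 111 mm high with its cap on. Origin: centre of its underside (4 mm above the table), z up. 0.2 to 0.4 kg. THE JAR TO OPEN.
- jar_large: The large one of three square clear glass screw jars that differ only in height; any may stand in any well. Loose, upright. Body 62 x 62 mm, 95 mm high to its flat shoulder, then a round neck 38 mm wide, 27 mm high; 136 mm high with its cap on. Origin: centre of its underside (4 mm above the table), z up. Stays closed.
- jar_medium_mouth (a point): Centre of the medium jar's mouth (rim of its neck), 27 mm above its shoulder and 97 mm above its underside; hidden in the cap at the start.
- cap_medium: White ribbed round push-and-turn cap of the medium jar, 56 mm in diameter, 32 mm high, hollow, 40 g. Origin: centre of its lower rim, 9 mm above the jar's shoulder while closed; z up; x parallel to the jar's x while closed. Three lugs inside sit in notches under lugs on the neck, held up by a sprung liner: it can neither turn nor rise until pushed down. No thread.
- cap_medium_grip (a point): On the cap's axis, 23 mm above its lower rim: a good TCP height, across the diameter at any angle (fingertips lower than 10 mm above the shoulder would meet the glass on pressing). Spring 6 N, plus 0.5 N per mm: press 6 to 8 mm (over 5; solid at 9), stay down, turn anticlockwise seen from above; free to rise from 0.65 rad, best 0.8 to 1.3, stop at 1.65.
- cap_small: The same cap (56 mm in diameter, 32 mm high) on the small jar; stays closed. Origin: centre of its lower rim.
- cap_large: The same cap (56 mm in diameter, 32 mm high) on the large jar; stays closed. Origin: centre of its lower rim.
- hex_key: Steel L-shaped hex key, 6 mm thick, 150 x 30 mm, lying in the trough of the tray; origin at its underside, midway along the long arm. Bystander.
- level: Chrome torpedo spirit level standing on its 20 mm wide edge, 230 mm long (its x), 44 mm high, 20 mm thick; origin: centre of its underside. Bystander.
- runner_a: White plastic drawer runner, a shallow U channel 350 mm long (its x), 34 mm wide, 13 mm high, lying flat at the table's far side; origin: centre of its underside. Bystander.
- runner_b: White plastic drawer runner, a shallow U channel 350 mm long (its x), 34 mm wide, 13 mm high, lying flat at the table's far side; origin: centre of its underside. Bystander.
- tape_measure: Black tape measure standing upright, 68 x 36 x 66 mm; origin: centre of its underside. Bystander.
- toolbox: Red plastic toolbox with its lid standing open, fixed, 420 x 200 mm, body 150 mm high, open lid up to 340 mm; at the left of the table; origin: centre of its underside. Bystander.
Mind the look-alikes: they are no part of the job. What is shaped like the jar_medium but brown is not meant.

How it is judged (in metres and radians):
On the way, in this order (a step that is already met when the one before it is completed fails the run):
1. the medium jar's cap is pressed down (more than 4 mm) (z of cap_medium in the frame of jar_medium below 0.075 m), for 0.05 s.
2. the cap is turned more than 0.4 rad while it is still pressed down (angle between the x axis of cap_medium and the x axis of jar_medium, either way round above 0.4 rad and z of cap_medium in the frame of jar_medium below 0.0755 m), for 0.05 s.
At the end, for the whole second after the job is handed in: The medium jar's cap is held still in the fingers, level within 15 degrees, off the jar, its lower rim 20 to 120 mm above the mouth, its centre within 30 mm of the jar's axis; all jars stand upright, down in their wells within 6 mm; the other two caps are still locked on (z of cap_medium in the frame of jar_medium between 0.117 and 0.217 m and horizontal distance between cap_medium and jar_medium below 0.03 m and angle between cap_medium's own z axis and vertical below 0.26 rad and contact force between the fingers and cap_medium above 2 N and contact force between cap_medium and jar_medium below 0.05 N and linear speed of cap_medium below 0.03 m/s and z of each of jar_small, jar_medium, jar_large in the frame of tray below 0.01 m and angle between each of jar_small, jar_medium, jar_large's own z axis and vertical below 0.09 rad and z of cap_small in the frame of jar_small below 0.057 m and z of cap_large in the frame of jar_large below 0.107 m); the arm keeps its last pose, push and grip.
It fails at once if another jar or its cap is moved (more than 15 mm) (distance of any of jar_small, cap_small, jar_large, cap_large from where it was at the start of the episode above 0.015 m).
It fails at once if the medium jar is pulled up out of its well (more than 15 mm) (z of jar_medium in the frame of tray above 0.019 m).
It fails at once if a bystander is moved (more than 20 mm) (distance of any of hex_key, level, runner_a, runner_b, tape_measure from where it was at the start of the episode above 0.02 m).
It also fails if it takes over 35 s, if anything falls off the work surface, if the arm or the gripper's body presses on something with over 40 N, if the wrist force passes 120 N, or if a joint passes its speed limit or range.

## Robot

A 6-joint arm with a two-finger parallel gripper is mounted at the origin on the work surface. World frame = base frame: x ahead of the robot, y to its left, z up, the work surface at z = 0. Lengths are in mm, angles in rad, forces in N, time in s.
With the tool pointing down it reaches from about 325 to 775 mm from the base axis. Payload 5.5 kg.
Tool frame: the origin (TCP) lies between the finger pads, 19 mm behind the fingertips; this is the grasp point; z points along the fingers, y is the line along which they close (so a half turn about z gives the same grasp; the last joint's range is limited). The gripper opens to 88 mm and grips with 3 to 60 N. Pads are 20 mm wide; open, the fingers measure 115 mm over their backs; the gripper's body (75 mm by 178 mm) begins 61 mm behind the grasp point.
Start: joints at [1.054, 0.091, 1.231, -0, 1.82, -0.057], TCP at [266.268, 537.697, 241.331] pointing down, gripper open.
Joint ranges: [-2.87, 2.87], [-0.86, 2.18], [0.17, 2.46], [-1.51, 4.65], [0.06, 2.69], [-2.65, 2.65]. Speed limits (rad/s): [2.57, 2.57, 3.01, 3.14, 3.14, 3.14].

## Interface

Orientations are given as a rotation vector (axis times angle).
In Python, from plant import manip gives the robot as it stands.
- The arm moves only by the tool carry_out, never from a script. Its argument "moves" is a list of rows, each a list of 7 numbers: the shift along the world's x, y, z in shares of 600 mm (1.0 is 600 mm), then the turn, a rotation vector about the world's x, y, z in fractions of the full range, 1 being 2 pi rad, then the closure, from -1 (fully open) to 1 (shut). In form: [[x, y, z, wx, wy, wz, hand], ...]. A call has 1 to 10 rows; each row is the pose to reach, as a shift and turn from the pose commanded when the call began; what a row does not reach only later rows make up. A row lasts 1/10 s, in which the tool goes at most 50 mm and 8.59 degrees, less where a joint would pass 70% of its speed; a pose out of reach is approached as far as the arm can. No shift or turn number may pass 1 either way. A call with a gripper value outside its range is refused whole. The fingers move at their own pace and stop on an object; "grip_force" is the grip in N (left out, the last holds). Time passes only in rows, so rows that repeat a pose let the fingers close. It gives the time, the measured TCP pose, the force, the opening and the grip force at its end, in the units of the state.
- manip.sense(): the state, without advancing time (a new reading comes with each control period).
- manip.read_camera(name): name is "scene" or "top" or "wrist"; returns the picture (384x512x3 uint8, blue, green, red); there is no depth.
- manip.camera_params(name): a dict with "fx", "fy", "cx", "cy" (pixels), "view" (4x4, takes a point from world to camera coordinates). Camera axes: x right, y up, looking along -z (the intrinsics and any distortion apply to the point x, -y, -z); pixel columns grow to the right and rows downward; lengths in mm; the calibration is good to about 2 mm. A picture is of the moment at which its call begins: read the wrist's pose just before it. camera_params takes no time and is no camera call; for the wrist camera it gives the pose at the moment of the call.
- manip.close_job(): hands the job in; it is judged then, once.
The state is a dict: "t": time; "joint_positions": joint angles; "joint_vel": joint speeds; "tau": joint torques, N m; "tool_pos": TCP position; "ee_rot": TCP orientation; "contact_force": force on the tool from outside, world axes, zero at the start; "wrist_torque": the same for the moment, N m; "finger_gap": opening from 0.0 (shut) to 1.0 (fully open); "gripper_force": force on a finger pad.
Only numpy, scipy, OpenCV 4.12 (cv2) and the standard library are available. Lean on these libraries where they do the work, as an engineer would, in place of code of your own. Each camera call takes 0.05 s, during which the arm holds its last target. There are 200 camera calls.

## Working session

There is one attempt and no reset: what is moved stays moved. The work goes in short steps, Python scripts to look and compute and a tool call to move; the robot and the scene stay as the last step left them, time stands still between calls to the robot, and variables do not carry over. Pictures are saved under pics/ and viewed, at most 10 in all, crops included, and the job is handed in when it is done.

Besides the shell and the picture viewer there is one more tool, called after "Request:" as name(argument=value, ...), one argument or row to a line, values as JSON. carry_out: Moves the arm, as the interface text tells. Its arguments: {"type":"object","properties":{"moves":{"type":"array"},"grip_force":{"type":"number"}},"required":["moves"]}

```bash
mkdir -p pics; ls; python3 - <<'E'
from plant import manip
import cv2,numpy as np
for n in("scene","top"):
    im=manip.read_camera(n); cv2.imwrite(f"pics/{n}0.png",im)
    p=manip.camera_params(n); print(n,{k:(np.round(v,3).tolist()) for k,v in p.items()})
print(manip.sense())
E
```

```text
pics
scene {'fx': 467.353, 'fy': 467.353, 'cx': 261.738, 'cy': 190.542, 'view': [[0.431, 0.902, -0.008, -310.405], [-0.643, 0.313, 0.699, 315.964], [0.633, -0.296, 0.715, -1750.631], [0.0, 0.0, 0.0, 1.0]]}
top {'fx': 382.534, 'fy': 382.534, 'cx': 251.12, 'cy': 195.792, 'view': [[-0.019, -1.0, -0.014, 65.194], [0.981, -0.022, 0.193, -594.414], [-0.193, -0.01, 0.981, -1321.483], [0.0, 0.0, 0.0, 1.0]]}
{'t': 0.1, 'joint_positions': array([ 1.05429894e+00,  9.17902233e-02,  1.23174775e+00,  2.50819346e-06,
        1.81979507e+00, -5.67163897e-02]), 'joint_vel': array([ 0.00166104, -0.00124514, -0.00281486, -0.00174422, -0.00034467,
        0.0013035 ]), 'tau': array([ 2.64937902e-03, -4.47859311e+01, -4.07569742e+01,  6.99830242e-02,
        2.84518657e-02, -9.06849482e-05]), 'tool_pos': array([266.14823474, 537.48682231, 240.32594184]), 'ee_rot': array([-7.15763722e-01, -3.05845942e+00,  2.62079063e-03]), 'contact_force': array([ 0.2304584 , -0.26540072,  0.25825094]), 'wrist_torque': array([-0.02455414, -0.00855471, -0.00830356]), 'gripper_force': 0.0, 'finger_gap': 1.0002843118486462}
```

View pics/scene0.png

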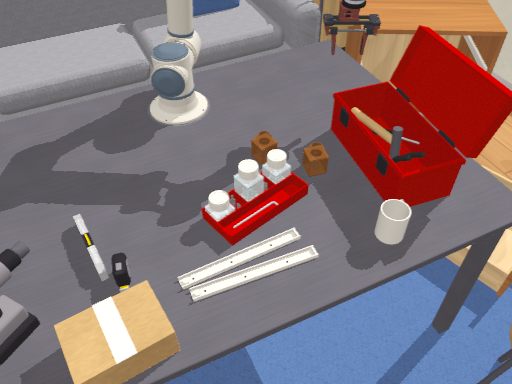

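View pics/top0.png

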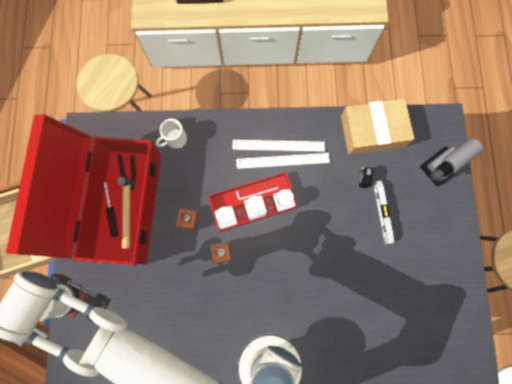

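The scene view shows three white-capped jars at about (219,201), (248,170) and (277,160), plus two uncapped brown look-alikes at (264,148) and (316,159). In the top view the caps are at (284,200), (255,205) and (225,215), so the order is mirrored. I'll enlarge both views to measure the cap heights.

```bash
python3 - <<'E'
import cv2,numpy as np
s=cv2.imread("pics/scene0.png")[135:245,190:320]; t=cv2.imread("pics/top0.png")[165:240,195:310]
a=cv2.resize(s,None,fx=5,fy=5,interpolation=cv2.INTER_CUBIC); b=cv2.resize(t,None,fx=5,fy=5,interpolation=cv2.INTER_CUBIC)
cv2.imwrite("pics/c1.png",a);cv2.imwrite("pics/c2.png",b)
E
```

```text
(no output)
```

View pics/c1.png

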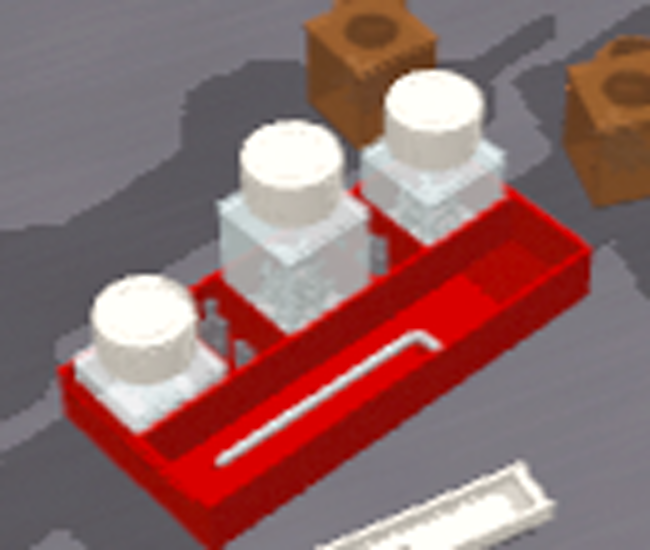

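View pics/c2.png

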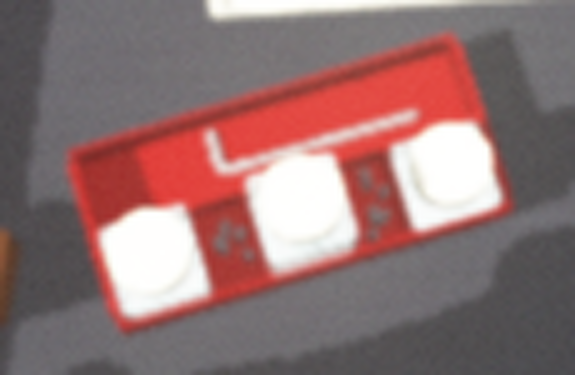

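In the scene crop, the left jar at (143,308) is lowest, the middle one at (292,152) is tallest, and the right one at (434,102) is in between. So the candidate is the right jar in the scene view, which is the left jar in the top view at crop (153,249). I'll triangulate to confirm.

```bash
cat > h.py <<'E'
import numpy as np, cv2
def ray(p,uv):
    R=p["view"][:3,:3]; c=-R.T@p["view"][:3,3]
    d=R.T@np.array([(uv[0]-p["cx"])/p["fx"],-(uv[1]-p["cy"])/p["fy"],-1]); return c,d/np.linalg.norm(d)
def tri(rs):
    A=sum(np.eye(3)-np.outer(d,d) for c,d in rs); b=sum((np.eye(3)-np.outer(d,d))@c for c,d in rs)
    x=np.linalg.solve(A,b); return x,[np.linalg.norm(np.cross(x-c,d)) for c,d in rs]
def plane(r,z): c,d=r; return c+d*(z-c[2])/d[2]
E
python3 - <<'E'
from plant import manip
from h import *
s=manip.camera_params("scene");t=manip.camera_params("top")
f=lambda u,o:(o[0]+(u[0]+.5)/5-.5,o[1]+(u[1]+.5)/5-.5)
S=lambda u:ray(s,f(u,(190,135)));T=lambda u:ray(t,f(u,(195,165)))
for n,a,b in(("med",(434,102),(153,249)),("lar",(292,152),(302,197)),("sma",(143,308),(455,165))):
    x,e=tri([S(a),T(b)]);print(n,x.round(1),np.round(e,1))
# tray top rim corners at z=40
for n,c in(("T",[(70,150),(455,37),(512,208),(127,330)]),):
    P=np.array([plane(T(u),40) for u in c]);print(P.round(1).tolist(),P.mean(0).round(1))
    d=P[0]-P[1]+P[3]-P[2];print("yaw",np.arctan2(d[1],d[0])-np.pi/2,np.linalg.norm(d)/2)
E
```

```text
med [521.8 143.1 114.3] [0.7 0.7]
lar [551.   39.5 140.2] [0.1 0.1]
sma [580.6 -67.5  89.9] [0.9 0.9]
[[607.1, 208.8, 40.0], [686.0, -76.0, 40.0], [557.1, -112.6, 40.0], [474.2, 167.5, 40.0]] [581.1  46.9  40. ]
yaw 0.2790328726360398 293.80491141040017
```

The cap tops come out at z = 114, 140 and 90 mm, against 115, 140 and 90 expected. The medium jar is confirmed at (522,143), the right jar in the scene view, and this agrees with the tray geometry (520,144). I'll move above it, clear of the toolbox, with the fingers closing across the row (yaw about 0.275).

The rows are not in the units I measure in: shifts go in shares of 600 mm and turns go in shares of 2 pi rad. I convert before sending: -37 cm / 60 = -0.6167, 1.5 cm / 60 = 0.025, -0.84 rad / 6.2832 = -0.1337.

Request:
carry_out(
  moves=[
    [0,-0.075,0.0167,0,0,0,-1],
    [0,-0.15,0.0333,0,0,-0.0159,-1],
    [0.025,-0.225,0.0333,0,0,-0.0318,-1],
    [0.0667,-0.2917,0.0333,0,0,-0.0477,-1],
    [0.1167,-0.35,0.0333,0,0,-0.0637,-1],
    [0.1667,-0.4083,0.0333,0,0,-0.0796,-1],
    [0.2167,-0.4667,0.0333,0,0,-0.0955,-1],
    [0.2667,-0.5167,0.0333,0,0,-0.1114,-1],
    [0.3167,-0.5667,0.0167,0,0,-0.1273,-1],
    [0.3667,-0.6167,0,0,0,-0.1337,-1],
  ],
)

```text
t: 1.1
tool_pos: [487.3, 166.1, 241.1]
ee_rot: [1.905, 2.498, 0.001]
contact_force: [0.9, 0.7, -0.4]
finger_gap: 1.004
gripper_force: 0.0
```

In the tool's units: 3.6 cm / 60 = 0.06, -2.5 cm / 60 = -0.0417.

Request:
carry_out(
  moves=[
    [0.0333,-0.0233,0,0,0,0,-1],
    [0.06,-0.0417,-0.0167,0,0,0,-1],
    [0.06,-0.0417,-0.0167,0,0,0,-1],
    [0.06,-0.0417,-0.0167,0,0,0,-1],
    [0.06,-0.0417,-0.0167,0,0,0,-1],
  ],
)

```text
t: 1.6
tool_pos: [521.7, 143.4, 231.8]
ee_rot: [-1.9, -2.502, -0.001]
contact_force: [-0.1, 0.5, 0.4]
finger_gap: 1.001
gripper_force: 0.0
```

```bash
python3 - <<'E'
from plant import manip
from h import *
s=manip.sense();print(s["t"],s["tool_pos"],s["ee_rot"],s["joint_positions"])
p=manip.camera_params("wrist");im=manip.read_camera("wrist");cv2.imwrite("pics/w1.png",im)
import pickle;pickle.dump(p,open("w1.pkl","wb"))
for P in((522,143,115),(551,39.5,140)):
    q=p["view"]@np.array([*P,1]);print(p["cx"]+p["fx"]*q[0]/-q[2],p["cy"]-p["fy"]*q[1]/-q[2])
E
```

```text
1.6 [521.69837383 143.4135868  231.80296237] [-1.89978744e+00 -2.50199294e+00 -6.21635011e-04] [ 2.05197232e-01 -6.97229903e-02  1.40950308e+00  3.21523247e-04
  1.80156031e+00 -6.66600716e-02]
257.8945024089554 196.0936318853569
258.17709052701144 318.9619650772127
```

View pics/w1.png

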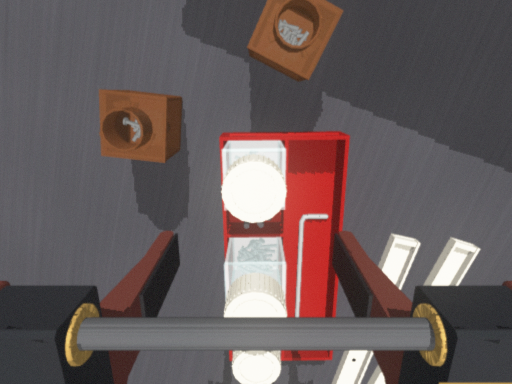

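The wrist view shows the medium cap's disc at about (254,189), with the brown jars at (140,125) and (295,30) well outside. I'll fit the disc and cast it onto the z = 115 plane.

```bash
python3 - <<'E'
from plant import manip
from h import *
import pickle
p=pickle.load(open("w1.pkl","rb"));im=cv2.imread("pics/w1.png")
R=p["view"][:3,:3];print("cam",(-R.T@p["view"][:3,3]).round(1),"look",(-R[2]).round(3))
g=im[140:235,205:300].min(2);print(np.percentile(g,[50,80,95]))
for th in(215,228,240):
    m=(g>th).astype(np.uint8);m=cv2.morphologyEx(m,cv2.MORPH_OPEN,np.ones((7,7)))
    c=max(cv2.findContours(m,0,2)[0],key=cv2.contourArea);(u,v),r=cv2.minEnclosingCircle(c);b=cv2.boundingRect(c)
    M=cv2.moments(c);u2,v2=M["m10"]/M["m00"]+205,M["m01"]/M["m00"]+140
    print(th,u+205,v+140,r,b,plane(ray(p,(u+205,v+140)),115).round(1),plane(ray(p,(u2,v2)),115).round(1))
# tray side walls col (222,347) etc: rim corners at z=40
for q in((221,133),(349,133)):print(plane(ray(p,q),40).round(1))
E
```

```text
cam [497.  224.8 375.6] look [ 0.083 -0.295 -0.952]
[202. 247. 247.]
215 254.0 178.09375 43.645790100097656 (17, 1, 64, 81) [514.5 157.6 115. ] [515.2 154.  115. ]
228 253.99295806884766 191.7068214416504 32.33743667602539 (17, 21, 63, 61) [517.7 145.9 115. ] [517.1 146.4 115. ]
240 253.48226928710938 191.83451461791992 31.410144805908203 (18, 22, 62, 59) [517.3 145.7 115. ] [517.1 146.4 115. ]
[473.2 176.1  40. ]
[602.5 212.   40. ]
```

The wrist camera gives (517.5,146) and the fixed cameras give (522,143), a gap of about 5 mm. I'll take a second wrist view with the tool turned, so the wrist camera's own bias can be solved out.

In the tool's units: 1.5 rad / 6.2832 = 0.2387.

Request:
carry_out(
  moves=[
    [0,0,0,0,0,0.0239,-1],
    [0,0,0,0,0,0.0477,-1],
    [0,0,0,0,0,0.0716,-1],
    [0,0,0,0,0,0.0955,-1],
    [0,0,0,0,0,0.1194,-1],
    [0,0,0,0,0,0.1432,-1],
    [0,0,0,0,0,0.1671,-1],
    [0,0,0,0,0,0.191,-1],
    [0,0,0,0,0,0.2149,-1],
    [0,0,0,0,0,0.2387,-1],
  ],
)

```text
t: 2.65
tool_pos: [521.8, 143.6, 232.2]
ee_rot: [-0.326, 3.123, 0.0]
contact_force: [0.0, -0.3, -0.6]
finger_gap: 1.002
gripper_force: 0.0
```

Request:
carry_out(
  moves=[
    [0,0,0,0,0,0,-1],
    [0,0,0,0,0,0,-1],
    [0,0,0,0,0,0,-1],
  ],
)

```text
t: 2.95
tool_pos: [522.1, 143.0, 231.7]
ee_rot: [-0.31, 3.126, 0.0]
contact_force: [0.3, -0.9, 0.2]
finger_gap: 0.998
gripper_force: 0.0
```

```bash
python3 - <<'E'
from plant import manip
from h import *
import pickle
p=manip.camera_params("wrist");im=manip.read_camera("wrist");cv2.imwrite("pics/w2.png",im);pickle.dump(p,open("w2.pkl","wb"))
m=(im.min(2)>234).astype(np.uint8);m=cv2.morphologyEx(m,cv2.MORPH_OPEN,np.ones((7,7)))
for c in cv2.findContours(m,0,2)[0]:
    if cv2.contourArea(c)<800:continue
    (u,v),r=cv2.minEnclosingCircle(c);M=cv2.moments(c)
    print((u,v),r,cv2.contourArea(c),cv2.boundingRect(c),plane(ray(p,(u,v)),115).round(1),plane(ray(p,(M["m10"]/M["m00"],M["m01"]/M["m00"])),115).round(1))
for n,pp in(("2",p),("1",pickle.load(open("w1.pkl","rb")))):
    q=pp["view"]@np.array([519.5,144.8,115,1]);print(n,pp["cx"]-pp["fx"]*q[0]/q[2],pp["cy"]+pp["fy"]*q[1]/q[2])
s=manip.sense();print(s["t"],s["tool_pos"],s["joint_positions"])
E
```

```text
(259.60711669921875, 192.70301818847656) 32.424617767333984 2956.0 (228, 162, 63, 60) [517.5 145.7 115. ] [516.6 145.2 115. ]
2 258.15837158025533 194.6456048117749
1 255.6675970705796 193.45079570271062
3.0 [522.14179573 142.92388155 231.52157452] [ 2.04337059e-01 -6.89887661e-02  1.40929961e+00 -4.79740801e-06
  1.80098526e+00 -1.56469380e+00]
```

View pics/w2.png

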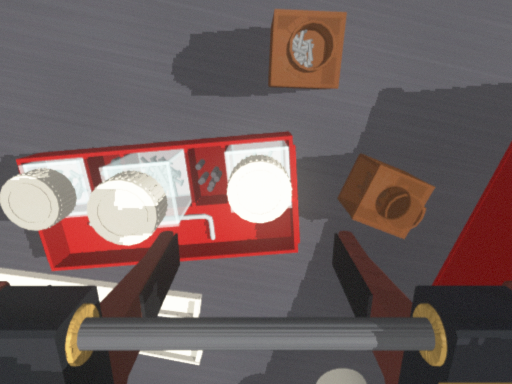

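Both wrist views agree on (517.5,145.7) at z = 115, so the height and the centre are consistent. In this view the cap is at (260,192), and it is the jar nearest the toolbox. I'll turn back, centre over it, then descend.

In the tool's units: -0.45 cm / 60 = -0.0075, 0.3 cm / 60 = 0.005, -1.5 rad / 6.2832 = -0.2387.

Request:
carry_out(
  moves=[
    [-0.0075,0.005,0,0,0,-0.0239,-1],
    [-0.0075,0.005,0,0,0,-0.0477,-1],
    [-0.0075,0.005,0,0,0,-0.0716,-1],
    [-0.0075,0.005,0,0,0,-0.0955,-1],
    [-0.0075,0.005,0,0,0,-0.1194,-1],
    [-0.0075,0.005,0,0,0,-0.1432,-1],
    [-0.0075,0.005,0,0,0,-0.1671,-1],
    [-0.0075,0.005,0,0,0,-0.191,-1],
    [-0.0075,0.005,0,0,0,-0.2149,-1],
    [-0.0075,0.005,0,0,0,-0.2387,-1],
  ],
)

```text
t: 4.0
tool_pos: [517.7, 145.7, 231.3]
ee_rot: [-1.911, -2.494, 0.0]
contact_force: [0.2, -0.3, 0.2]
finger_gap: 0.999
gripper_force: 0.0
```

In the tool's units: -12.4 cm / 60 = -0.2067, -11.5 cm / 60 = -0.1917.

Request:
carry_out(
  moves=[
    [0,0,-0.0333,0,0,0,-1],
    [0,0,-0.0667,0,0,0,-1],
    [0,0,-0.1,0,0,0,-1],
    [0,0,-0.125,0,0,0,-1],
    [0,0,-0.15,0,0,0,-1],
    [0,0,-0.175,0,0,0,-1],
    [0,0,-0.1917,0,0,0,-1],
    [0,0,-0.2067,0,0,0,-1],
    [0,0,-0.2067,0,0,0,-1],
    [0,0,-0.2067,0,0,0,-1],
  ],
)

```text
t: 5.0
tool_pos: [517.9, 145.7, 107.6]
ee_rot: [1.901, 2.501, 0.0]
contact_force: [0.1, -1.1, -0.1]
finger_gap: 1.001
gripper_force: 0.0
```

Closing gently first, to see whether the force shows the cap is off-centre.

Request:
carry_out(
  grip_force=15,
  moves=[
    [0,0,0,0,0,0,1],
    [0,0,0,0,0,0,1],
    [0,0,0,0,0,0,1],
    [0,0,0,0,0,0,1],
    [0,0,0,0,0,0,1],
    [0,0,0,0,0,0,1],
  ],
)

```text
t: 5.6
tool_pos: [518.1, 145.7, 107.6]
ee_rot: [1.901, 2.501, 0.001]
contact_force: [0.8, 0.3, 0.6]
finger_gap: 0.637
gripper_force: 15.0
```

The opening is 56 mm with almost no side force, so the grasp is centred. Next I'll firm up the grip and press 7 mm.

In the tool's units: -0.75 cm / 60 = -0.0125, -0.6 cm / 60 = -0.01.

Request:
carry_out(
  grip_force=45,
  moves=[
    [0,0,0,0,0,0,1],
    [0,0,0,0,0,0,1],
    [0,0,-0.0033,0,0,0,1],
    [0,0,-0.0067,0,0,0,1],
    [0,0,-0.01,0,0,0,1],
    [0,0,-0.0125,0,0,0,1],
    [0,0,-0.0125,0,0,0,1],
    [0,0,-0.0125,0,0,0,1],
  ],
)

```text
t: 6.4
tool_pos: [518.9, 146.0, 102.0]
ee_rot: [1.899, 2.499, 0.005]
contact_force: [1.2, -0.1, 7.4]
finger_gap: 0.638
gripper_force: 45.0
```

It is 5.6 mm down at about 7 to 9 N, because the arm gives a little. I'll push 1.5 mm further.

In the tool's units: -0.15 cm / 60 = -0.0025.

Request:
carry_out(
  moves=[
    [0,0,-0.0025,0,0,0,1],
    [0,0,-0.0025,0,0,0,1],
    [0,0,-0.0025,0,0,0,1],
    [0,0,-0.0025,0,0,0,1],
  ],
)

```text
t: 6.8
tool_pos: [519.0, 146.0, 100.7]
ee_rot: [1.899, 2.499, 0.005]
contact_force: [1.5, 1.5, 9.3]
finger_gap: 0.63
gripper_force: 45.0
```

It is now 6.9 mm down at 9.3 N, which matches the spring (6 + 0.5 × 6.9 ≈ 9.45 N), so the cap hasn't slipped. Turning anticlockwise.

In the tool's units: 1 rad / 6.2832 = 0.1592.

Request:
carry_out(
  moves=[
    [0,0,0,0,0,0.0159,1],
    [0,0,0,0,0,0.0318,1],
    [0,0,0,0,0,0.0477,1],
    [0,0,0,0,0,0.0637,1],
    [0,0,0,0,0,0.0796,1],
    [0,0,0,0,0,0.0955,1],
    [0,0,0,0,0,0.1114,1],
    [0,0,0,0,0,0.1273,1],
    [0,0,0,0,0,0.1432,1],
    [0,0,0,0,0,0.1592,1],
  ],
)

```text
t: 7.8
tool_pos: [518.4, 145.9, 100.4]
ee_rot: [0.462, 3.105, 0.002]
contact_force: [-0.4, -0.5, 9.5]
finger_gap: 0.636
gripper_force: 45.0
```

In the tool's units: 0.05 rad / 6.2832 = 0.008.

Request:
carry_out(
  moves=[
    [0,0,0,0,0,0.008,1],
    [0,0,0,0,0,0.008,1],
    [0,0,0,0,0,0.008,1],
  ],
)

```text
t: 8.1
tool_pos: [518.4, 145.9, 100.5]
ee_rot: [0.391, 3.115, 0.001]
contact_force: [-1.4, 0.6, 9.9]
finger_gap: 0.632
gripper_force: 45.0
```

```bash
python3 - <<'E'
from plant import manip
for i in range(3):
    s=manip.sense();print(s["t"],s["tool_pos"],s["contact_force"].round(1),s["wrist_torque"].round(2),s["ee_rot"])
E
```

```text
8.1 [518.4396516  145.88577556 100.45557237] [-1.4  0.6  9.9] [-0.09  0.2   0.03] [3.90774918e-01 3.11452620e+00 1.47709546e-03]
8.1 [518.4396516  145.88577556 100.45557237] [-1.4  0.6  9.9] [-0.09  0.2   0.03] [3.90774918e-01 3.11452620e+00 1.47709546e-03]
8.1 [518.4396516  145.88577556 100.45557237] [-1.4  0.6  9.9] [-0.09  0.2   0.03] [3.90774918e-01 3.11452620e+00 1.47709546e-03]
```

Turned about 1.04 rad while still pressed, with low torque. I'll lift slowly at first and watch the force.

In the tool's units: 1.4 cm / 60 = 0.0233, 1.2 cm / 60 = 0.02.

Request:
carry_out(
  moves=[
    [0,0,0.005,0,0,0,1],
    [0,0,0.01,0,0,0,1],
    [0,0,0.015,0,0,0,1],
    [0,0,0.02,0,0,0,1],
    [0,0,0.0233,0,0,0,1],
    [0,0,0.0233,0,0,0,1],
  ],
)

```text
t: 8.7
tool_pos: [517.6, 145.6, 111.9]
ee_rot: [-0.391, -3.116, 0.0]
contact_force: [1.1, 0.2, -0.1]
finger_gap: 0.633
gripper_force: 45.0
```

There is no pull on the wrist, neither the jar's weight nor the lock, so the cap is free. Lifting to about 50 mm above the mouth.

In the tool's units: 6.3 cm / 60 = 0.105, 5.8 cm / 60 = 0.0967.

Request:
carry_out(
  moves=[
    [0,0,0.0083,0,0,0,1],
    [0,0,0.02,0,0,0,1],
    [0,0,0.0333,0,0,0,1],
    [0,0,0.05,0,0,0,1],
    [0,0,0.0667,0,0,0,1],
    [0,0,0.0833,0,0,0,1],
    [0,0,0.0967,0,0,0,1],
    [0,0,0.105,0,0,0,1],
    [0,0,0.105,0,0,0,1],
    [0,0,0.105,0,0,0,1],
  ],
)

```text
t: 9.7
tool_pos: [517.7, 145.7, 175.0]
ee_rot: [-0.391, -3.117, 0.0]
contact_force: [-1.0, 0.4, 0.1]
finger_gap: 0.633
gripper_force: 45.0
```

```bash
python3 - <<'E'
from plant import manip
import cv2
im=manip.read_camera("scene")[90:245,180:340];cv2.imwrite("pics/s2.png",cv2.resize(im,None,fx=3.8,fy=3.8,interpolation=2))
E
```

```text
(no output)
```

View pics/s2.png

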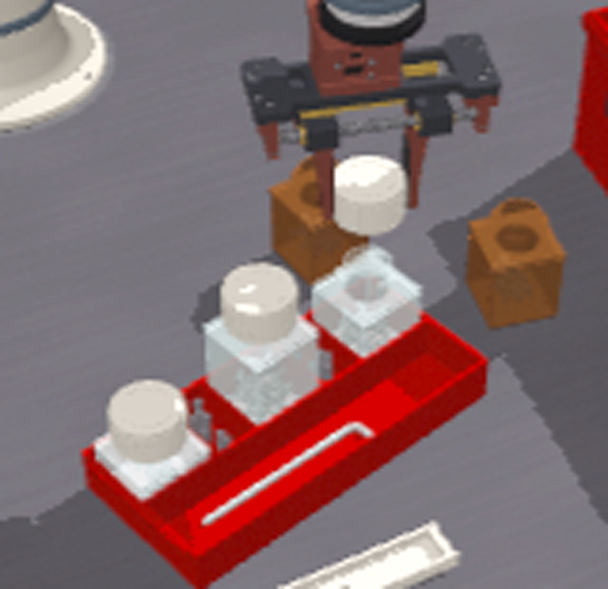

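The cap is held level at crop (369,195), above the open jar standing in its well at (366,290). The other two jars are still closed and haven't moved. Handing in.

```bash
python3 -c "
from plant import manip
print(manip.close_job())"
```

```text
the job is handed in; nothing more can be done
None
```

The medium jar is open and its cap is held level about 5 cm above the mouth; the last picture shows the jar standing in its well and the other two still closed, and I've handed the job in, though no verdict came back.

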